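# Close a denture case: load the pan, slide it to dispatch, hang up the trays

## Robot

A 6-joint arm with a two-finger parallel gripper is mounted at the origin on the work surface. World frame = base frame: x ahead of the robot, y to its left, z up, the work surface at z = 0. Lengths are in mm, angles in rad, forces in N, time in s.
With the tool pointing down it reaches from about 300 to 775 mm from the base axis. Payload 14.6 kg.
Tool frame: the origin (TCP) lies midway between the tips of the shut fingers; the grasp point (between the pads) lies 19 mm behind it (manip.grasp_offset is the distance from the TCP to the grasp point, in mm); z points along the fingers, y is the line along which they close (so a half turn about z gives the same grasp; the last joint's range is limited). The gripper opens to 94 mm and grips with 3 to 60 N. Pads are 16 mm wide; open, the fingers measure 119 mm over their backs; the gripper's body (75 mm by 177 mm) begins 78 mm behind the grasp point.
Start: joints at [-1.236, 0.3, 1.521, -0, 1.321, -0.067], TCP at [215.084, -506.19, 205.446] pointing down, gripper open.
Joint ranges: [-3.03, 3.03], [-0.79, 2.21], [0.23, 2.52], [-1.04, 4.18], [0, 3.07], [-2.55, 2.55]. Speed limits (rad/s): [2.22, 2.22, 2.57, 3.14, 3.14, 3.14].

## Interface

Orientations are given as [roll, pitch, yaw] about the fixed x, y, z axes, in that order (R = Rz(yaw) Ry(pitch) Rx(roll)).
In Python, from cell import manip, viewer gives the robot as it stands. The module is installed in compiled form; this text tells all that it offers.
- The arm moves only by the tool move_arm, never from a script. Its argument "moves" is a list of rows, each a list of 4 numbers: the shift along the tool's x, y, z in m, then the turn about the tool's z in rad. A call has 1 to 12 rows; each row is the pose to reach, as a shift and turn from the pose commanded when the call began, along the tool's axes at that moment; what a row does not reach only later rows make up. A row lasts 1/10 s, in which the tool goes at most 50 mm and 8.59 degrees, less where a joint would pass 70% of its speed; a pose out of reach is approached as far as the arm can. A call with a gripper value outside its range is refused whole. "jaw" is the finger opening in m, from 0 to 0.094, set as the call begins (left out, the last holds). The fingers move at their own pace and stop on an object; "squeeze" is the grip in N (left out, the last holds). Time passes only in rows, so rows that repeat a pose let the fingers close. It gives the time, the measured TCP pose, the force, the opening and the grip force at its end, in the units of the state.
- manip.read_state(): the state, without advancing time (a new reading comes with each control period).
- viewer.camera(name): name is "side" or "top" or "wrist"; returns a dict with "frame" (400x640x3 uint8, blue, green, red), "z_map" (400x640 float32, mm along the optical axis (not along the pixel's ray), 0 where there is no reading), "fx", "fy", "cx", "cy" (pixels), "origin" and "orientation" of the camera in the world. Camera axes: x right, y down, z forward; pixel columns grow to the right and rows downward; lengths in mm; the calibration is good to about 2 mm. A picture is of the moment at which its call begins.
- manip.sign_off(): hands the job in; it is judged then, once.
The state is a dict: "clock": time; "joints": joint angles; "qd": joint speeds; "effort": joint torques, N m; "eef_pos": TCP position; "eef_rot": TCP orientation; "wrist_force": force on the tool from outside, world axes, zero at the start; "moment": the same for the moment, N m; "finger_gap": finger opening in mm; "finger_force": force on a finger pad.
Only numpy, scipy, OpenCV 4.12 (cv2) and the standard library are available. Lean on these libraries where they do the work, as an engineer would, in place of code of your own. Each camera call takes 0.05 s, during which the arm holds its last target. There are 200 camera calls.

## Task

Close this case on the dental bench: stand every plaster model on its base on the floor of the red pan, side by side, and only then slide the loaded pan along the bench, without lifting it, until it lies wholly and squarely inside the yellow taped frame. Hang each steel impression tray by the eye of its handle on a peg of its own on the sloping rack, pushed right down to the board (before or after, as you like). Leave the other things on the bench where they are, and see that all is still in order at the end.

Things in the scene. Friction and masses are not known exactly. Their poses are not given: they have to be found in the camera images.
- pan: Red open plastic work pan, 250 mm (its x) by 130 mm (its y), 35 mm high, walls and floor 4 mm thick (inside 242 x 122 mm), 180 g, loose. It slides on the bench. Origin: centre of its underside, z up.
- frame: Yellow taped rectangle on the bench (flat, nothing to bump into): its opening is 280 mm (its x) by 160 mm (its y), tape 12 mm wide. Origin: its centre on the bench. The long sides of frame and pan belong together; either way round is right. Fixed.
- model0: A plaster dental model (cream white): a block 46 mm (its x) by 42 mm (its y) by 18 mm high, with a horseshoe of teeth on top up to 27.5 mm, 80 g. Origin: centre of its underside, z up when it stands on its base. It can be gripped across either pair of block faces. May be absent.
- model1: A plaster dental model (cream white): a block 46 mm (its x) by 42 mm (its y) by 18 mm high, with a horseshoe of teeth on top up to 27.5 mm, 80 g. Origin: centre of its underside, z up when it stands on its base. It can be gripped across either pair of block faces. May be absent.
- model2: A plaster dental model (cream white): a block 46 mm (its x) by 42 mm (its y) by 18 mm high, with a horseshoe of teeth on top up to 27.5 mm, 80 g. Origin: centre of its underside, z up when it stands on its base. It can be gripped across either pair of block faces. May be absent.
- model3: A plaster dental model (cream white): a block 46 mm (its x) by 42 mm (its y) by 18 mm high, with a horseshoe of teeth on top up to 27.5 mm, 80 g. Origin: centre of its underside, z up when it stands on its base. It can be gripped across either pair of block faces. May be absent.
- tray0: Steel impression tray lying face up, underside flat, 60 g: flat handle 20 mm wide (y), 9 mm thick, gripped at x = 0 (20 mm wide from x -26 to +23 mm); at +x a 30 mm square eye, 9 mm thick, with a 17 mm hole along z centred at x = +38 mm; at -x a U-shaped bowl 58 mm wide, walls 16 mm high, from x -26 to -78 mm. Origin: underside of the handle at x = 0.
- tray1: Steel impression tray lying face up, underside flat, 60 g: flat handle 20 mm wide (y), 9 mm thick, gripped at x = 0 (20 mm wide from x -26 to +23 mm); at +x a 30 mm square eye, 9 mm thick, with a 17 mm hole along z centred at x = +38 mm; at -x a U-shaped bowl 58 mm wide, walls 16 mm high, from x -26 to -78 mm. Origin: underside of the handle at x = 0.
- tray0_eye (a point): Centre of the hole in the eye of tray0, at mid thickness (4.5 mm above the handle's underside).
- tray1_eye (a point): Centre of the hole in the eye of tray1, at mid thickness (4.5 mm above the handle's underside).
- rack: Drying rack, fixed: white board 270 mm wide (y), 200 mm along its slope, rising at 35 degrees from 45 mm (at -x) to 159 mm (at +x) above the bench, with three blue pegs 75 mm apart, square to the board, 45 mm below its upper edge. In its frame the pegs point along (-0.574, 0, 0.819), up the slope is (0.819, 0, 0.574). Origin: on the bench under the board's middle.
- peg0 (a point): A peg: round, 8 mm thick, 30 mm proud of the board, round end. Point on its axis 4.5 mm off the board's face (where the hole's centre lies when a tray hangs there, up to 5 mm lower down the slope).
- peg1 (a point): A peg: round, 8 mm thick, 30 mm proud of the board, round end. Point on its axis 4.5 mm off the board's face (where the hole's centre lies when a tray hangs there, up to 5 mm lower down the slope).
- peg2 (a point): A peg: round, 8 mm thick, 30 mm proud of the board, round end. Point on its axis 4.5 mm off the board's face (where the hole's centre lies when a tray hangs there, up to 5 mm lower down the slope).
- dish: Not part of the job: small steel bowl, 64 mm across and 25 mm high. Leave it alone. Origin: centre of its underside.
- dropper: Not part of the job: amber dropper bottle, 32 mm across, 85 mm high. Leave it alone. Origin: centre of its underside.
- jar: Not part of the job: white jar, 76 mm across, 85 mm high. Leave it alone. Origin: centre of its underside.
- pink: Not part of the job: pink bottle, 44 mm across, 110 mm high. Leave it alone. Origin: centre of its underside.
- knife: Not part of the job: spatula lying on the bench, 150 mm long. Leave it alone. Origin: centre of its underside (about mid length).
- puck: Not part of the job: plaster disc, 60 mm across, 18 mm high. Leave it alone. Origin: centre of its underside.
Not all that is in view belongs to the job. Leave any blue or green look-alike of the model0 alone.

How it is judged (in metres and radians):
On the way, in this order (a step that is already met when the one before it is completed fails the run):
1. every model present stands on its base on the floor of the pan, released (x of model0 in the frame of pan between -0.115 and 0.115 m and y of model0 in the frame of pan between -0.055 and 0.055 m and z of each of model0, model1, model2, model3 in the frame of pan below 0.014 m and angle between each of model0, model1, model2, model3's own z axis and vertical below 0.25 rad and x of model1 in the frame of pan between -0.115 and 0.115 m and y of model1 in the frame of pan between -0.055 and 0.055 m and x of model2 in the frame of pan between -0.115 and 0.115 m and y of model2 in the frame of pan between -0.055 and 0.055 m and x of model3 in the frame of pan between -0.115 and 0.115 m and y of model3 in the frame of pan between -0.055 and 0.055 m and linear speed of each of model0, model1, model2, model3 below 0.03 m/s and contact force between the fingers and model0 below 0.3 N and contact force between the fingers and model1 below 0.3 N and contact force between the fingers and model2 below 0.3 N and contact force between the fingers and model3 below 0.3 N), for 0.2 s.
2. the loaded pan lies inside the taped frame (horizontal distance between pan and frame below 0.022 m and angle between the x axis of pan and the x axis of frame, either way round below 0.16 rad and angle between pan's own z axis and vertical below 0.05 rad and x of model0 in the frame of pan between -0.115 and 0.115 m and y of model0 in the frame of pan between -0.055 and 0.055 m and z of each of model0, model1, model2, model3 in the frame of pan below 0.014 m and angle between each of model0, model1, model2, model3's own z axis and vertical below 0.25 rad and x of model1 in the frame of pan between -0.115 and 0.115 m and y of model1 in the frame of pan between -0.055 and 0.055 m and x of model2 in the frame of pan between -0.115 and 0.115 m and y of model2 in the frame of pan between -0.055 and 0.055 m and x of model3 in the frame of pan between -0.115 and 0.115 m and y of model3 in the frame of pan between -0.055 and 0.055 m and linear speed of pan below 0.03 m/s), for 0.2 s.
At the end, for the whole second after the job is handed in: Models stand on the pan's floor (tilt under 0.25 rad); pan flat, centre within 22 mm of the frame's, turned under 0.16 rad from it; each tray's hole within 10 mm of a peg's seat point, one tray a peg (holes over 50 mm apart); all at rest (x of model0 in the frame of pan between -0.115 and 0.115 m and y of model0 in the frame of pan between -0.055 and 0.055 m and z of each of model0, model1, model2, model3 in the frame of pan below 0.014 m and angle between each of model0, model1, model2, model3's own z axis and vertical below 0.25 rad and x of model1 in the frame of pan between -0.115 and 0.115 m and y of model1 in the frame of pan between -0.055 and 0.055 m and x of model2 in the frame of pan between -0.115 and 0.115 m and y of model2 in the frame of pan between -0.055 and 0.055 m and x of model3 in the frame of pan between -0.115 and 0.115 m and y of model3 in the frame of pan between -0.055 and 0.055 m and horizontal distance between pan and frame below 0.022 m and angle between the x axis of pan and the x axis of frame, either way round below 0.16 rad and angle between pan's own z axis and vertical below 0.05 rad and (distance between tray0_eye and peg0 below 0.01 m or distance between tray0_eye and peg1 below 0.01 m or distance between tray0_eye and peg2 below 0.01 m) and (distance between tray1_eye and peg0 below 0.01 m or distance between tray1_eye and peg1 below 0.01 m or distance between tray1_eye and peg2 below 0.01 m) and distance between tray0_eye and tray1_eye above 0.05 m and linear speed of each of model0, model1, model2, model3, tray0, tray1 below 0.03 m/s and linear speed of pan below 0.02 m/s); the robot touches nothing.
It fails at once if the pan is lifted more than 30 mm or tipped by more than 0.35 rad (height (world z) of pan above 0.03 m or angle between pan's own z axis and vertical above 0.35 rad).
It fails at once if another thing on the bench is moved by more than 40 mm (distance of any of dish, dropper, jar, pink, knife, puck from where it was at the start of the episode above 0.04 m).
Of model0, model1, model2, model3 only 3 to 4 are there at a start; the rules pass over those that are not, and their reading is None.
At some moment in a run one of pan, model0, model1, model2, model3 may be knocked a few centimetres aside while the robot is not near it.
It also fails if it takes over 200 s, if anything falls off the work surface, if the arm or the gripper's body presses on something with over 40 N, if the wrist force passes 120 N, or if a joint passes its speed limit or range.

## Working session

There is one attempt and no reset: what is moved stays moved. The work goes in short steps, Python scripts to look and compute and a tool call to move; the robot and the scene stay as the last step left them, time stands still between calls to the robot, and variables do not carry over. Pictures are saved under pics/ and viewed, at most 14 in all, crops included, and the job is handed in when it is done.

Besides the shell and the picture viewer there is one more tool, called after ">>>" as name(argument=value, ...), one argument or row to a line, values as JSON. move_arm: Moves the arm, as the interface text tells. Its arguments: {"type":"object","properties":{"moves":{"type":"array"},"jaw":{"type":"number"},"squeeze":{"type":"number"}},"required":["moves"]}

```bash
mkdir -p pics
cat > h.py <<'E'
import numpy as np, cv2
from cell import manip, viewer
from scipy.spatial.transform import Rotation as R
def cam(n):
    c=viewer.camera(n); return c
def rot(c):
    o=np.array(c['orientation'],float)
    return o if o.shape==(3,3) else R.from_euler('xyz',o).as_matrix()
def cloud(c):
    z=c['z_map'].astype(float); v,u=np.mgrid[:z.shape[0],:z.shape[1]]
    p=np.stack([(u-c['cx'])/c['fx']*z,(v-c['cy'])/c['fy']*z,z],-1)
    P=p@rot(c).T+np.array(c['origin']); P[z==0]=np.nan
    return P
E
python3 - <<'E'
from h import *
print(manip.read_state())
for n in ('top','side'):
    c=cam(n); cv2.imwrite(f'pics/{n}0.png',c['frame']); np.savez(f'{n}0.npz',P=cloud(c),f=c['frame'])
    print(n,c['origin'],c['orientation'],c['fx'],c['cx'],c['cy'])
E
```

```text
{'clock': 0.0, 'joints': array([-1.23559705e+00,  3.00459453e-01,  1.52159827e+00,  2.26312036e-05,
        1.32068270e+00, -6.65645541e-02]), 'qd': array([-2.52450040e-03, -8.02701710e-05, -1.48821633e-04,  2.01797913e-04,
       -8.12832207e-04, -3.59863273e-04]), 'effort': array([-2.36670840e-04, -5.31808877e+01, -3.52735412e+01,  7.08030956e-02,
        2.44483317e-02, -9.98908945e-05]), 'eef_pos': array([ 215.00658316, -505.94523189,  204.88544252]), 'eef_rot': array([-3.14044888e+00, -9.82166373e-05,  4.01758161e-01]), 'wrist_force': array([0.0891801 , 0.09986926, 1.16363149]), 'moment': array([ 0.05138769, -0.01260152, -0.02719762]), 'finger_force': 0.0, 'finger_gap': 94.11894671854061}
top [ 410.69049973   46.32980558 1114.79615604] [-3.007409   -0.02530909 -1.55944609] 383.4882026415615 324.76509123076266 201.4155629634142
side [145.00363027 844.74303758 806.993845  ] [-2.2199678   0.00381465 -2.70867   ] 469.4856039154421 318.0640524321105 188.99757912230143
```

View pics/top0.png

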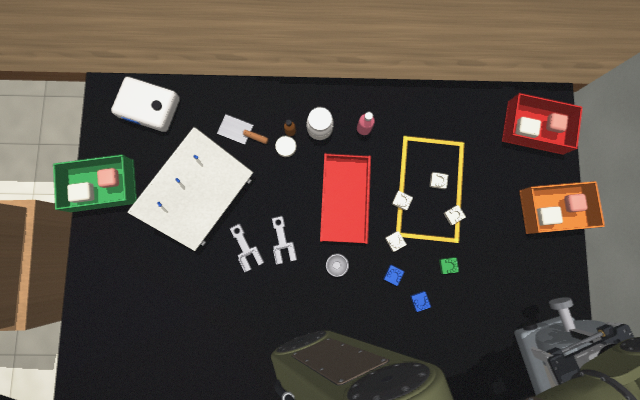

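View pics/side0.png

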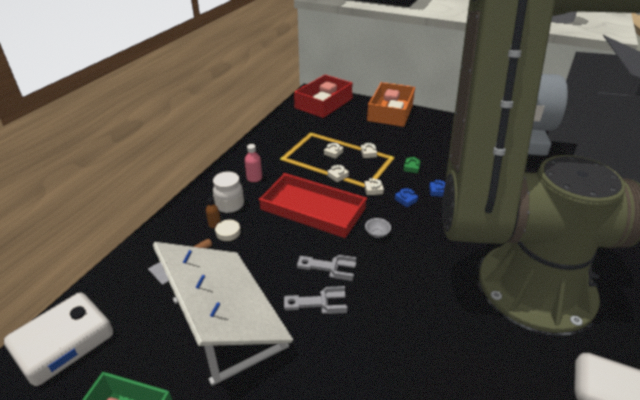

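Top view: the candidates for models are white blocks at (439,181), (402,200), (455,215) and (396,241). The look-alikes are blue at (394,275) and (421,301), green at (449,265), whites in boxes at (530,127), (551,216) and (78,192), and the puck at (286,146). I choose the four loose white ones. The pan is at (346,198), the frame at (431,190), the trays at (245,248) and (284,240), and the pegs at (198,160), (180,183) and (162,207).

```bash
cat >> h.py <<'E'
def blobs(P,f,mask,amin=20):
    n,l,s,_=cv2.connectedComponentsWithStats(mask.astype(np.uint8))
    out=[]
    for i in range(1,n):
        if s[i,4]<amin: continue
        m=l==i; p=P[m]; p=p[~np.isnan(p[:,0])]
        if len(p)<10: continue
        r=cv2.minAreaRect(p[:,:2].astype(np.float32))
        ys,xs=np.nonzero(m)
        out.append((int(xs.mean()),int(ys.mean()),s[i,4],np.round(r[0],1),np.round(r[1],1),round(r[2],1),np.round(np.percentile(p[:,2],[5,50,95]),1)))
    return out
E
python3 - <<'E'
from h import *
d=np.load('top0.npz');P=d['P'];f=d['f']
hsv=cv2.cvtColor(f,cv2.COLOR_BGR2HSV).astype(int);H,S,V=hsv[...,0],hsv[...,1],hsv[...,2]
Z=P[...,2]
print('bench z',np.nanmedian(Z[240:330,40:220]),np.nanmedian(Z[270:330,470:500]))
roi=np.zeros(Z.shape,bool);roi[110:290,210:490]=1
print('white');[print(b) for b in blobs(P,f,roi&(S<50)&(V>120)&(Z>8)&(Z<60))]
print('pan');[print(b) for b in blobs(P,f,roi&((H<8)|(H>172))&(S>130)&(V>80)&(Z<60),200)]
print('yellow');[print(b) for b in blobs(P,f,roi&(H>20)&(H<35)&(S>100)&(V>100)&(Z<8),100)]
print('steel');[print(b) for b in blobs(P,f,roi&(S<60)&(V>70)&(Z>4)&(Z<40)&(np.arange(400)[:,None]>210),60)]
roi2=np.zeros(Z.shape,bool);roi2[140:225,140:215]=1
for b in blobs(P,f,roi2&(H>95)&(H<130)&(S>90)&(V>60),4): print(b)
m=roi2&(S<40)&(V>120)&~np.isnan(Z);p=P[m];A=np.c_[p[:,:2],np.ones(len(p))];k=np.linalg.lstsq(A,p[:,2],rcond=None)[0]
print('board',k,np.degrees(np.arctan(np.hypot(*k[:2]))),np.degrees(np.arctan2(k[1],k[0])))
# wide crop
a=cv2.resize(f[165:260,375:480],None,fx=5,fy=5,interpolation=cv2.INTER_CUBIC)
b=cv2.resize(f[200:285,220:300],None,fx=5,fy=5,interpolation=cv2.INTER_CUBIC)[:475]
b=np.pad(b,((0,475-b.shape[0]),(0,0),(0,0)))
o=np.hstack([a,b]);o=cv2.resize(o,None,fx=.85,fy=.85);print(o.shape);cv2.imwrite('pics/crop.png',o)
E
```

```text
bench z -0.8837991814249335 -0.5361461133875309
white
(319, 130, np.int32(127), array([769.5,  39.3]), array([73.2, 47.3]), 87.5, array([32. , 52.8, 59.7]))
(285, 145, np.int32(322), array([722.9, 139. ]), array([57.9, 58. ]), 35.2, array([13.5, 17.2, 20.6]))
(229, 195, np.int32(615), array([562.2, 292.6]), array([ 29.3, 197.2]), 57.0, array([44.2, 51.5, 59.1]))
(438, 180, np.int32(219), array([ 627.7, -314.4]), array([47.2, 42.2]), 80.7, array([13.6, 18.6, 27. ]))
(401, 200, np.int32(226), array([ 566.3, -203.9]), array([45.8, 42. ]), 66.4, array([13.6, 18.6, 27.4]))
(454, 214, np.int32(223), array([ 526.2, -356.8]), array([42.1, 46.2]), 30.6, array([13.8, 18.8, 28.7]))
(281, 241, np.int32(163), array([440.1, 141.5]), array([107.8,  57.7]), 13.0, array([ 8.3, 10.9, 17.4]))
(235, 227, np.int32(23), array([481.3, 277.2]), array([11.6, 27.1]), 21.9, array([ 8.1,  9.8, 11.8]))
(245, 248, np.int32(173), array([418.2, 244.7]), array([106.8,  58. ]), 28.7, array([ 8.4, 11.6, 17.5]))
(395, 240, np.int32(233), array([ 448.2, -183.4]), array([45.5, 42.1]), 29.7, array([14. , 18.1, 28.2]))
(33
[... 674 characters left out ...]
rray([427.9, 249.8]), array([130.1,  58. ]), 28.3, array([ 4.6,  9.1, 17.1]))
(395, 241, np.int32(244), array([ 448. , -183.3]), array([46.1, 41.9]), 28.3, array([12.8, 17.9, 28.2]))
(336, 265, np.int32(373), array([378.2, -14.7]), array([59.4, 62. ]), 89.3, array([ 5.7, 14.6, 26. ]))
(195, 156, np.int32(11), array([653.3, 355.1]), array([15.9,  5.3]), 48.2, array([145.7, 155. , 159.6]))
(177, 179, np.int32(12), array([591.4, 398. ]), array([16.8,  5. ]), 52.8, array([141.6, 154.6, 158.2]))
(159, 203, np.int32(11), array([530.1, 439.5]), array([15.5,  3.5]), 52.7, array([133.2, 152.1, 159. ]))
board [   0.37057238    0.54376367 -310.75983078] 33.34609576829315 55.72575378613876
(404, 786, 3)
```

View pics/crop.png

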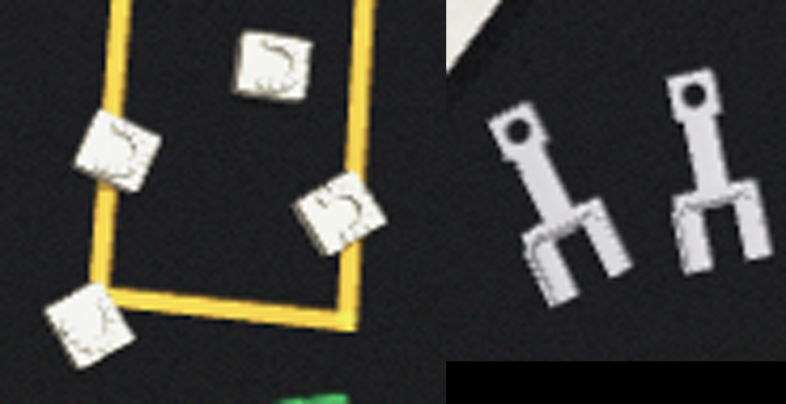

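The crop shows four white models, all upright with their teeth up. The trays lie with eyes toward +x, at crop (517,130) and (694,95).

```bash
cat >> h.py <<'E'
def plan(*wps):
    "world waypoints (x,y,z,yawdeg) -> rows in present tool axes"
    s=manip.read_state(); p=np.array(s['eef_pos']); M=R.from_euler('xyz',s['eef_rot']).as_matrix(); yaw=np.arctan2(M[1,0],M[0,0])
    for w in wps:
        d=M.T@(np.array(w[:3])-p)/1000; t=-(np.radians(w[3])-yaw); t=(t+np.pi)%(2*np.pi)-np.pi
        print(np.round(d,4).tolist(),round(t,3),' len',round(np.linalg.norm(d)*1000))
def panpose(P,f):
    hsv=cv2.cvtColor(f,cv2.COLOR_BGR2HSV).astype(int);H,S,V=hsv[...,0],hsv[...,1],hsv[...,2];Z=P[...,2]
    m=((H<8)|(H>172))&(S>130)&(V>60)&(Z>28)&(Z<42)&(abs(P[...,1])<480)&(P[...,0]<770)
    m=cv2.morphologyEx(m.astype(np.uint8),cv2.MORPH_CLOSE,np.ones((3,3)))
    n,l,s,_=cv2.connectedComponentsWithStats(m,connectivity=8)
    i=1+np.argmax(s[1:,4]); p=P[(l==i)&~np.isnan(Z)&(Z>28)&(Z<42)]
    return cv2.minAreaRect(p[:,:2].astype(np.float32)),len(p)
E
python3 - <<'E'
from h import *
d=np.load('top0.npz');P=d['P'];f=d['f']
print('pan',panpose(P,f))
hsv=cv2.cvtColor(f,cv2.COLOR_BGR2HSV).astype(int);H,S,V=hsv[...,0],hsv[...,1],hsv[...,2];Z=P[...,2]
m=(H>20)&(H<35)&(S>100)&(V>100)&(abs(Z)<8);m[:, :390]=0;m[:,470:]=0
p=P[m][:,:2].astype(np.float32);print('frame',cv2.minAreaRect(p),len(p))
plan((526,-357,120,30.6),(526,-357,3,30.6))
E
```

```text
pan (((568.997802734375, -36.91130065917969), (133.0745086669922, 253.48599243164062), 87.84142303466797), 516)
frame ((607.26171875, -293.3207702636719), (188.62440490722656, 307.5298156738281), 84.82779693603516) 1272
[0.3445, -0.0154, 0.085] -0.132  len 355
[0.3445, -0.0153, 0.202] -0.132  len 400
```

>>> move_arm(
  moves=[
    [0.09,-0.005,0.03,-0.03],
    [0.18,-0.01,0.06,-0.07],
    [0.26,-0.012,0.08,-0.13],
    [0.344,-0.015,0.085,-0.13],
    [0.344,-0.015,0.085,-0.13],
    [0.344,-0.015,0.085,-0.13],
    [0.344,-0.015,0.085,-0.13],
    [0.344,-0.015,0.085,-0.13],
    [0.344,-0.015,0.085,-0.13],
    [0.344,-0.015,0.085,-0.13],
  ],
  jaw=0.094,
  squeeze=15,
)

```text
clock: 1.1
eef_pos: [525.0, -358.4, 120.4]
eef_rot: [-3.141, 0.0, 0.531]
wrist_force: [-0.3, 0.4, 0.2]
finger_gap: 94.0
finger_force: 0.0
```

Run:
```python
from h import *
c=cam('wrist');cv2.imwrite('pics/w1.png',c['frame']);P=cloud(c);f=c['frame']
hsv=cv2.cvtColor(f,cv2.COLOR_BGR2HSV).astype(int);Z=P[...,2]
for b in blobs(P,f,(hsv[...,1]<50)&(hsv[...,2]>110)&(Z>10)&(Z<35),300): print(b)
plan((526,-357,3,30.6))
```

```text
(201, 79, np.int32(2504), array([ 568.5, -203.3]), array([46.3, 42.3]), 64.7, array([14.9, 17.2, 26.7]))
(336, 82, np.int32(2386), array([ 629.4, -312.5]), array([46.1, 42.1]), 81.6, array([15.4, 17.1, 26.6]))
(135, 175, np.int32(2067), array([ 450.3, -182.2]), array([45.5, 43.3]), 29.8, array([13.1, 17.2, 26.4]))
(321, 195, np.int32(1767), array([ 528.5, -355.8]), array([42. , 45.6]), 31.3, array([15.1, 16.9, 26.3]))
[0.0019, -0.001, 0.1178] -0.004  len 118
```

View pics/w1.png

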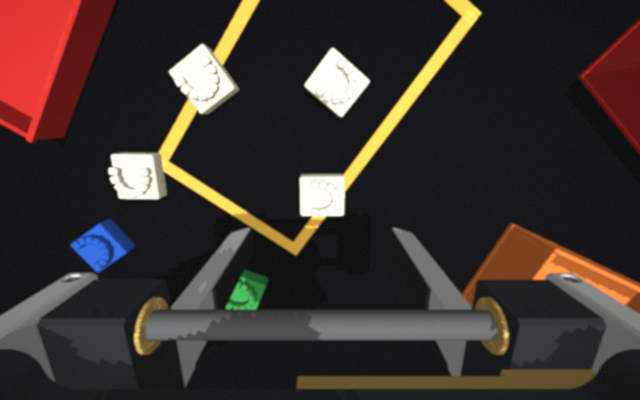

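The wrist picture shows the target model at (321,195), centred between the fingers at (245,232) and (400,232). The green and blue look-alikes are off to the side.

>>> move_arm(
  moves=[
    [0.003,0,0.04,-0.01],
    [0.003,0,0.08,-0.01],
    [0.003,0,0.105,-0.01],
    [0.003,0,0.118,-0.01],
    [0.003,0,0.118,-0.01],
    [0.003,0,0.118,-0.01],
  ],
)

```text
clock: 1.75
eef_pos: [528.3, -357.3, 3.6]
eef_rot: [3.14, -0.001, 0.541]
wrist_force: [-0.7, -0.7, -0.1]
finger_gap: 94.2
finger_force: 0.0
```

>>> move_arm(
  moves=[
    [0,0,0,0],
    [0,0,0,0],
    [0,0,0,0],
    [0,0,0,0],
    [0,0,0,0],
    [0,0,-0.04,0],
    [0,0,-0.08,0],
  ],
  jaw=0.02,
)

```text
clock: 2.45
eef_pos: [527.8, -355.9, 82.5]
eef_rot: [-3.139, 0.001, 0.542]
wrist_force: [-0.4, 0.0, 0.8]
finger_gap: 41.6
finger_force: 0.0
```

Run:
```python
from h import *
plan((656,-40.2,85,-2.2),(656,-40.2,8,-2.2))
```

```text
[0.2726, -0.2044, -0.0023] 0.58  len 341
[0.2727, -0.2042, 0.0747] 0.58  len 349
```

>>> move_arm(
  moves=[
    [0,0,0,0],
  ],
)

```text
clock: 2.55
eef_pos: [530.5, -357.8, 88.3]
eef_rot: [3.134, -0.003, 0.542]
wrist_force: [0.1, 1.0, 0.5]
finger_gap: 33.4
finger_force: 0.0
```

The fingers close at only about 80 mm/s, so I lifted too early. I'll redo the grasp.

>>> move_arm(
  moves=[
    [0,0,0,0],
    [0,0,0,0],
    [0,0,0,0],
    [0,0,0,0],
    [0,0,0,0],
    [0,0,0.04,0],
    [0,0,0.065,0],
    [0,0,0.08,0],
    [0,0,0.08,0],
  ],
  jaw=0.07,
)

```text
clock: 3.45
eef_pos: [528.3, -356.2, 1.7]
eef_rot: [-3.141, 0.0, 0.542]
wrist_force: [-0.3, -0.1, -0.1]
finger_gap: 70.4
finger_force: 0.0
```

>>> move_arm(
  moves=[
    [0,0,0,0],
    [0,0,0,0],
    [0,0,0,0],
    [0,0,0,0],
    [0,0,0,0],
    [0,0,0,0],
    [0,0,0,0],
    [0,0,-0.04,0],
    [0,0,-0.08,0],
    [0,0,-0.08,0],
  ],
  jaw=0.02,
)

```text
clock: 4.45
eef_pos: [530.3, -357.7, 88.0]
eef_rot: [3.134, -0.003, 0.542]
wrist_force: [0.2, 0.2, -0.2]
finger_gap: 45.7
finger_force: 15.0
```

Run:
```python
from h import *
plan((656,-40.2,85,-2.2),(656,-40.2,8,-2.2))
```

```text
[0.2714, -0.2072, 0.0022] 0.58  len 342
[0.2712, -0.2078, 0.0792] 0.58  len 351
```

>>> move_arm(
  moves=[
    [0.034,-0.026,0,0.07],
    [0.068,-0.051,0,0.14],
    [0.102,-0.077,0,0.22],
    [0.136,-0.103,0,0.29],
    [0.17,-0.128,0,0.36],
    [0.204,-0.154,0,0.43],
    [0.238,-0.18,0,0.51],
    [0.272,-0.205,0,0.58],
    [0.272,-0.205,0,0.58],
    [0.272,-0.205,0.025,0.58],
    [0.272,-0.205,0.05,0.58],
    [0.272,-0.205,0.05,0.58],
  ],
)

```text
clock: 5.65
eef_pos: [653.3, -40.6, 28.2]
eef_rot: [-3.141, 0.007, -0.038]
wrist_force: [-0.4, 0.0, -0.9]
finger_gap: 45.8
finger_force: 15.0
```

>>> move_arm(
  moves=[
    [0,0,0.01,0],
    [0,0,0.02,0],
    [0,0,0.025,0],
    [0,0,0.025,0],
    [0,0,0.025,0],
    [0,0,0.025,0],
  ],
)

```text
clock: 6.25
eef_pos: [655.9, -40.4, 7.9]
eef_rot: [3.142, -0.001, -0.038]
wrist_force: [-0.3, -0.0, -1.0]
finger_gap: 46.0
finger_force: 15.0
```

>>> move_arm(
  moves=[
    [0,0,0,0],
    [0,0,0,0],
    [0,0,0,0],
    [0,0,0,0],
    [0,0,-0.04,0],
    [0,0,-0.08,0],
    [0,0,-0.1,0],
    [0,0,-0.1,0],
    [0,0,-0.1,0],
  ],
  jaw=0.07,
)

```text
clock: 7.15
eef_pos: [655.5, -40.4, 106.8]
eef_rot: [-3.142, 0.0, -0.038]
wrist_force: [1.0, 0.3, -0.1]
finger_gap: 69.6
finger_force: 0.0
```

Run:
```python
from h import *
c=cam('wrist');cv2.imwrite('pics/w2.png',c['frame']);P=cloud(c);f=c['frame']
hsv=cv2.cvtColor(f,cv2.COLOR_BGR2HSV).astype(int);Z=P[...,2]
for b in blobs(P,f,(hsv[...,1]<50)&(hsv[...,2]>110)&(Z>10)&(Z<35),300): print(b)
c=cam('top');P=cloud(c);print(panpose(P,c['frame']))
plan((628.5,-313.5,80,-8.9),(628.5,-313.5,2.5,-8.9))
```

```text
(125, 137, np.int32(3407), array([725.6, 140.2]), array([59.1, 59.4]), 22.6, array([15.4, 16.9, 18.1]))
(320, 202, np.int32(1897), array([656.4, -39.1]), array([43.8, 40.7]), 87.7, array([18.5, 21. , 30.4]))
(593, 217, np.int32(1922), array([ 629.8, -311.5]), array([47.3, 42.2]), 81.6, array([14.3, 16.6, 25.9]))
(476, 267, np.int32(1105), array([ 572. , -203.4]), array([46.2, 36. ]), 64.8, array([11.9, 16.2, 25.7]))
(((631.9473266601562, 24.613401412963867), (5.393488883972168, 79.13163757324219), 87.33174133300781), 48)
[-0.016, 0.274, 0.0256] 0.117  len 276
[-0.0158, 0.274, 0.1031] 0.117  len 293
```

View pics/w2.png

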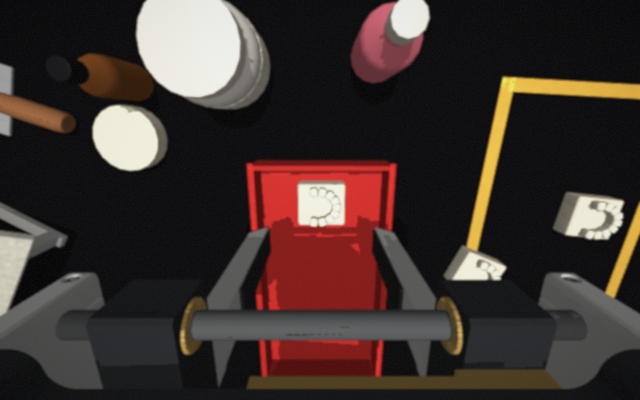

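The picture shows the first model standing in the pan at (321,203), near the far end. On to the second.

>>> move_arm(
  moves=[
    [-0.003,0.045,0.005,0.02],
    [-0.006,0.09,0.01,0.04],
    [-0.009,0.135,0.015,0.06],
    [-0.012,0.18,0.02,0.08],
    [-0.015,0.225,0.025,0.1],
    [-0.016,0.273,0.026,0.12],
    [-0.016,0.273,0.026,0.12],
    [-0.016,0.273,0.06,0.12],
    [-0.016,0.273,0.09,0.12],
    [-0.016,0.273,0.103,0.12],
    [-0.016,0.273,0.103,0.12],
    [-0.016,0.273,0.103,0.12],
  ],
)

```text
clock: 8.45
eef_pos: [629.4, -312.3, 4.3]
eef_rot: [-3.141, 0.0, -0.158]
wrist_force: [-0.6, 0.0, 0.9]
finger_gap: 70.1
finger_force: 0.0
```

>>> move_arm(
  moves=[
    [0,0,0,0],
    [0,0,0,0],
    [0,0,0,0],
    [0,0,0,0],
    [0,0,0,0],
    [0,0,0,0],
    [0,0,-0.04,0],
    [0,0,-0.08,0],
    [0,0,-0.08,0],
    [0,0,-0.08,0],
  ],
  jaw=0.02,
)

```text
clock: 9.45
eef_pos: [629.5, -312.7, 85.0]
eef_rot: [3.141, -0.001, -0.158]
wrist_force: [0.4, -0.4, -1.2]
finger_gap: 46.1
finger_force: 15.0
```

Run:
```python
from h import *
plan((598,-38,82,-2.2),(598,-38,8,-2.2))
```

```text
[-0.0744, -0.2663, 0.0028] -0.12  len 277
[-0.0744, -0.2663, 0.0768] -0.12  len 287
```

>>> move_arm(
  moves=[
    [-0.012,-0.044,0,-0.02],
    [-0.025,-0.088,0,-0.04],
    [-0.037,-0.133,0,-0.06],
    [-0.05,-0.177,0,-0.08],
    [-0.062,-0.222,0,-0.1],
    [-0.074,-0.266,0,-0.12],
    [-0.074,-0.266,0,-0.12],
    [-0.074,-0.266,0.03,-0.12],
    [-0.074,-0.266,0.055,-0.12],
    [-0.074,-0.266,0.07,-0.12],
    [-0.074,-0.266,0.075,-0.12],
    [-0.074,-0.266,0.075,-0.12],
  ],
)

```text
clock: 10.65
eef_pos: [597.8, -38.7, 8.8]
eef_rot: [-3.141, 0.001, -0.039]
wrist_force: [0.2, 0.5, 0.2]
finger_gap: 45.8
finger_force: 15.0
```

>>> move_arm(
  moves=[
    [0,0,0,0],
    [0,0,0,0],
    [0,0,0,0],
    [0,0,0,0],
    [0,0,0,0],
    [0,0,-0.04,0],
    [0,0,-0.075,0],
    [0,0,-0.075,0],
    [0,0,-0.075,0],
  ],
  jaw=0.07,
)

```text
clock: 11.55
eef_pos: [598.3, -38.3, 84.8]
eef_rot: [3.142, -0.001, -0.038]
wrist_force: [-0.3, 0.2, 0.4]
finger_gap: 69.7
finger_force: 0.0
```

```bash
cat >> h.py <<'E'
def models(n='top',**k):
    c=cam(n);P=cloud(c);f=c['frame'];hsv=cv2.cvtColor(f,cv2.COLOR_BGR2HSV).astype(int);Z=P[...,2]
    bs=[b for b in blobs(P,f,(hsv[...,1]<55)&(hsv[...,2]>110)&(Z>10)&(Z<40),80) if 30<min(b[4]) and max(b[4])<52]
    for b in bs: print(b)
    return c,P
E
python3 - <<'E'
from h import *
models('wrist');print();models('top')
plan((567.5,-203.6,80,-24.5),(567.5,-203.6,2.5,-24.5))
E
```

```text
(320, 146, np.int32(2596), array([655.8, -38.9]), array([45.3, 40.3]), 87.9, array([19.5, 21. , 30.6]))
(321, 210, np.int32(2271), array([598.6, -37.3]), array([45.3, 41.7]), 87.9, array([18.4, 20.9, 30.4]))
(497, 232, np.int32(2203), array([ 569. , -202.3]), array([47.6, 42. ]), 64.6, array([13.6, 16.7, 26. ]))

(401, 200, np.int32(231), array([ 566.2, -204. ]), array([46. , 41.5]), 65.2, array([13.5, 18.3, 27.7]))
(396, 241, np.int32(206), array([ 448.1, -183.4]), array([45.8, 42. ]), 29.5, array([14.6, 18.3, 28. ]))
[-0.0237, 0.1664, 0.0033] 0.389  len 168
[-0.0236, 0.1664, 0.0808] 0.389  len 187
```

>>> move_arm(
  moves=[
    [-0.006,0.042,0,0.1],
    [-0.012,0.083,0,0.2],
    [-0.018,0.125,0,0.29],
    [-0.024,0.166,0,0.39],
    [-0.024,0.166,0,0.39],
    [-0.024,0.166,0.03,0.39],
    [-0.024,0.166,0.06,0.39],
    [-0.024,0.166,0.08,0.39],
    [-0.024,0.166,0.081,0.39],
    [-0.024,0.166,0.081,0.39],
  ],
)

```text
clock: 12.65
eef_pos: [567.3, -202.5, 2.0]
eef_rot: [3.142, 0.002, -0.427]
wrist_force: [-0.6, -0.5, 0.7]
finger_gap: 70.2
finger_force: 0.0
```

>>> move_arm(
  moves=[
    [0,0,0,0],
    [0,0,0,0],
    [0,0,0,0],
    [0,0,0,0],
    [0,0,0,0],
    [0,0,0,0],
    [0,0,-0.04,0],
    [0,0,-0.08,0],
    [0,0,-0.08,0],
    [0,0,-0.08,0],
  ],
  jaw=0.02,
)

```text
clock: 13.65
eef_pos: [568.0, -203.3, 83.8]
eef_rot: [-3.142, -0.001, -0.428]
wrist_force: [-0.1, 0.0, -0.8]
finger_gap: 45.7
finger_force: 15.0
```

Run:
```python
from h import *
plan((540,-36,82,-2.2),(540,-36,8,-2.2))
```

```text
[-0.0949, -0.1406, 0.0017] -0.39  len 170
[-0.095, -0.1406, 0.0757] -0.39  len 186
```

>>> move_arm(
  moves=[
    [-0.024,-0.035,0,-0.1],
    [-0.048,-0.07,0,-0.2],
    [-0.072,-0.105,0,-0.29],
    [-0.095,-0.14,0,-0.39],
    [-0.095,-0.14,0,-0.39],
    [-0.095,-0.14,0.03,-0.39],
    [-0.095,-0.14,0.055,-0.39],
    [-0.095,-0.14,0.07,-0.39],
    [-0.095,-0.14,0.075,-0.39],
    [-0.095,-0.14,0.075,-0.39],
  ],
)

```text
clock: 14.65
eef_pos: [539.2, -36.7, 7.8]
eef_rot: [-3.141, 0.002, -0.039]
wrist_force: [0.0, -0.5, 0.4]
finger_gap: 45.7
finger_force: 15.0
```

>>> move_arm(
  moves=[
    [0,0,0,0],
    [0,0,0,0],
    [0,0,0,0],
    [0,0,0,0],
    [0,0,0,0],
    [0,0,-0.04,0],
    [0,0,-0.075,0],
    [0,0,-0.075,0],
    [0,0,-0.075,0],
  ],
  jaw=0.07,
)

```text
clock: 15.55
eef_pos: [539.7, -36.4, 83.8]
eef_rot: [3.141, -0.001, -0.038]
wrist_force: [-0.5, -0.1, 0.2]
finger_gap: 70.2
finger_force: 0.0
```

Run:
```python
from h import *
models('wrist');print();c,P=models('top');cv2.imwrite('pics/t2.png',c['frame'])
plan((449.3,-182.5,80,29.7),(449.3,-182.5,2.5,29.7))
```

```text
(320, 72, np.int32(3316), array([655.4, -38.9]), array([45.5, 41.8]), 87.8, array([19.4, 21.1, 30.6]))
(320, 145, np.int32(2662), array([598.4, -37.2]), array([45.4, 41.1]), 87.8, array([19.5, 21. , 30.6]))
(321, 209, np.int32(2313), array([540.8, -35.2]), array([45.3, 41.4]), 88.3, array([18.4, 20.9, 30.4]))

(395, 241, np.int32(229), array([ 448.2, -183.5]), array([45.8, 42.2]), 29.9, array([14.2, 18.4, 28.3]))
[-0.084, 0.1495, 0.0025] -0.557  len 171
[-0.0839, 0.1495, 0.08] -0.557  len 189
```

>>> move_arm(
  moves=[
    [-0.017,0.03,0,-0.11],
    [-0.034,0.06,0,-0.22],
    [-0.05,0.09,0,-0.33],
    [-0.067,0.12,0,-0.45],
    [-0.084,0.15,0,-0.56],
    [-0.084,0.15,0,-0.56],
    [-0.084,0.15,0.03,-0.56],
    [-0.084,0.15,0.06,-0.56],
    [-0.084,0.15,0.08,-0.56],
    [-0.084,0.15,0.08,-0.56],
    [-0.084,0.15,0.08,-0.56],
  ],
)

```text
clock: 16.75
eef_pos: [449.6, -182.4, 2.3]
eef_rot: [-3.14, 0.001, 0.521]
wrist_force: [-0.9, 0.1, -0.4]
finger_gap: 69.9
finger_force: 0.0
```

>>> move_arm(
  moves=[
    [0,0,0,0],
    [0,0,0,0],
    [0,0,0,0],
    [0,0,0,0],
    [0,0,0,0],
    [0,0,0,0],
    [0,0,-0.04,0],
    [0,0,-0.08,0],
    [0,0,-0.08,0],
    [0,0,-0.08,0],
  ],
  jaw=0.02,
)

```text
clock: 17.75
eef_pos: [450.0, -183.2, 83.8]
eef_rot: [3.14, -0.001, 0.522]
wrist_force: [-0.0, 0.1, -0.2]
finger_gap: 41.7
finger_force: 15.0
```

Run:
```python
from h import *
plan((482,-34,82,-2.2),(482,-34,8,-2.2))
```

```text
[0.1021, -0.1134, 0.0017] 0.56  len 153
[0.102, -0.1135, 0.0757] 0.56  len 170
```

>>> move_arm(
  moves=[
    [0.02,-0.023,0,0.11],
    [0.041,-0.045,0,0.22],
    [0.061,-0.068,0,0.34],
    [0.082,-0.09,0,0.45],
    [0.102,-0.113,0,0.56],
    [0.102,-0.113,0,0.56],
    [0.102,-0.113,0.03,0.56],
    [0.102,-0.113,0.055,0.56],
    [0.102,-0.113,0.07,0.56],
    [0.102,-0.113,0.075,0.56],
    [0.102,-0.113,0.075,0.56],
  ],
)

```text
clock: 18.85
eef_pos: [481.1, -34.7, 7.3]
eef_rot: [-3.141, 0.002, -0.037]
wrist_force: [-0.1, 0.3, -0.6]
finger_gap: 41.6
finger_force: 15.0
```

>>> move_arm(
  moves=[
    [0,0,0,0],
    [0,0,0,0],
    [0,0,0,0],
    [0,0,0,0],
    [0,0,0,0],
    [0,0,-0.04,0],
    [-0.03,0,-0.08,0],
    [-0.06,0,-0.12,0],
    [-0.09,0,-0.12,0],
    [-0.09,0,-0.12,0],
    [-0.09,0,-0.12,0],
  ],
  jaw=0.07,
)

```text
clock: 19.95
eef_pos: [392.3, -30.9, 128.8]
eef_rot: [3.141, -0.001, -0.038]
wrist_force: [-0.0, 0.7, -0.2]
finger_gap: 69.6
finger_force: 0.0
```

Run:
```python
from h import *
models('wrist');print();c,P=models('top');f=c['frame'];cv2.imwrite('pics/t2.png',f[90:310,120:500][:, :])
print(panpose(P,f))
c=cam('wrist');print(panpose(cloud(c),c['frame']));cv2.imwrite('pics/w3.png',c['frame'])
```

```text
(320, 42, np.int32(2593), array([539.7, -35. ]), array([45.7, 41.8]), 87.9, array([19.3, 21.2, 30.7]))
(321, 110, np.int32(2132), array([480.4, -33. ]), array([41.5, 45.7]), 87.5, array([19.4, 21. , 30.6]))

(346, 169, np.int32(218), array([652.6, -40.7]), array([42.4, 41.4]), 0.0, array([17.5, 22. , 32.7]))
(345, 189, np.int32(222), array([596. , -39.4]), array([42.1, 44.1]), 0.6, array([17.7, 21.9, 31.6]))
(344, 208, np.int32(227), array([537.8, -36.8]), array([41.1, 43.7]), 0.2, array([17.9, 22.2, 31.7]))
(343, 229, np.int32(228), array([478.8, -35.5]), array([43.4, 40.4]), 0.4, array([18.2, 22.3, 32.4]))
(((569.305419921875, -37.009132385253906), (133.0823974609375, 253.96493530273438), 87.80530548095703), 493)
(((507.0836486816406, -32.69074249267578), (133.42074584960938, 125.30706024169922), 87.8465576171875), 2921)
```

View pics/w3.png

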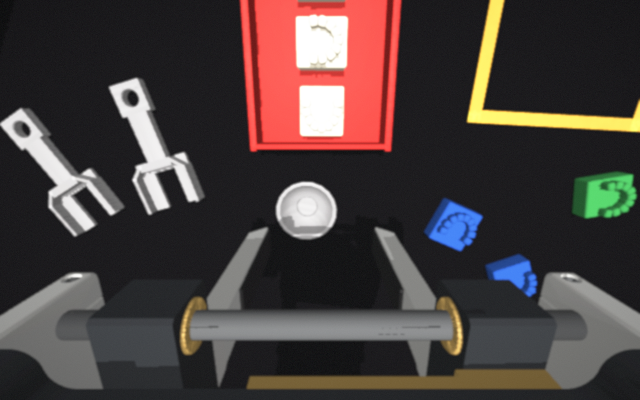

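All four models stand in the pan; two are in view at (321,42) and (321,110). Next I grip the −y long wall of the pan at mid length.

Run:
```python
from h import *
plan((567,-100,100,-2.2),(567,-100,12,-2.2))
```

```text
[0.177, 0.0624, 0.028] 0.0  len 190
[0.177, 0.0624, 0.116] 0.0  len 221
```

>>> move_arm(
  moves=[
    [0.045,0.015,0.005,0],
    [0.09,0.03,0.01,0],
    [0.135,0.046,0.02,0],
    [0.177,0.062,0.028,0],
    [0.177,0.062,0.028,0],
    [0.177,0.062,0.028,0],
    [0.177,0.062,0.06,0],
    [0.177,0.062,0.09,0],
    [0.177,0.062,0.11,0],
    [0.177,0.062,0.116,0],
    [0.177,0.062,0.116,0],
  ],
  jaw=0.03,
)

```text
clock: 21.2
eef_pos: [566.1, -99.2, 12.7]
eef_rot: [-3.141, 0.0, -0.038]
wrist_force: [0.5, 0.0, -0.3]
finger_gap: 29.8
finger_force: 0.0
```

>>> move_arm(
  moves=[
    [0,0,0,0],
    [0,0,0,0],
    [0,0,0,0],
    [0,0,0,0],
    [0,0,0,0],
    [0,0,0,0],
  ],
  jaw=0,
  squeeze=20,
)

```text
clock: 21.8
eef_pos: [566.8, -99.7, 13.1]
eef_rot: [3.141, -0.001, -0.038]
wrist_force: [-1.5, 1.0, 6.2]
finger_gap: 3.9
finger_force: 20.0
```

Run:
```python
from h import *
c=cam('top');P=cloud(c);print(panpose(P,c['frame']))
plan((601.6,-356,12,-5.2))
```

```text
(((568.8284912109375, -35.46698760986328), (131.531982421875, 253.99012756347656), 87.37590026855469), 295)
[0.0445, 0.2548, 0.0012] 0.053  len 259
```

>>> move_arm(
  moves=[
    [0.001,0.003,0,0],
    [0.002,0.009,0,0],
    [0.004,0.02,0,0],
    [0.006,0.033,0,0],
    [0.008,0.047,0,0],
    [0.011,0.061,0,0],
    [0.013,0.075,0,0],
    [0.015,0.088,0,0],
    [0.018,0.1,0,0],
    [0.019,0.11,0,0],
    [0.02,0.116,0,0],
    [0.021,0.119,0,0],
  ],
)

```text
clock: 23.05
eef_pos: [583.3, -219.2, 13.1]
eef_rot: [-3.141, -0.001, -0.038]
wrist_force: [-2.4, 7.5, 7.5]
finger_gap: 3.9
finger_force: 20.0
```

Run:
```python
from h import *
s=manip.read_state();print(s['wrist_force'],s['moment'])
c,P=models('top');print(panpose(P,c['frame']))
plan((601.6,-356,12,-5.2))
```

```text
[-2.42436756  7.54226567  7.46562006] [1.26062841 0.31949742 0.04645256]
(386, 165, np.int32(222), array([ 668.8, -158.9]), array([45.9, 42. ]), 86.6, array([17.2, 22.6, 32.1]))
(385, 204, np.int32(202), array([ 554. , -155.2]), array([44.6, 41.1]), 88.4, array([17.9, 22.5, 31.6]))
(384, 224, np.int32(203), array([ 494.3, -153.5]), array([40.7, 44.2]), 88.2, array([18.3, 22.6, 32.1]))
(((585.9475708007812, -156.00076293945312), (133.6573944091797, 251.21302795410156), 88.03024291992188), 340)
[0.0234, 0.1357, 0.0011] 0.052  len 138
```

>>> move_arm(
  moves=[
    [0.001,0.004,0,0],
    [0.002,0.012,0,0],
    [0.004,0.024,0,0.01],
    [0.007,0.038,0,0.01],
    [0.009,0.053,0,0.02],
    [0.012,0.068,0,0.03],
    [0.014,0.083,0,0.03],
    [0.017,0.098,0,0.04],
    [0.02,0.112,0,0.04],
    [0.021,0.124,0,0.05],
    [0.023,0.132,0,0.05],
    [0.023,0.136,0,0.05],
  ],
)

```text
clock: 24.3
eef_pos: [601.3, -356.1, 13.1]
eef_rot: [-3.141, -0.001, -0.088]
wrist_force: [0.2, 6.3, 7.1]
finger_gap: 3.6
finger_force: 20.0
```

Run:
```python
from h import *
c,P=models('top');f=c['frame'];print(panpose(P,f))
cv2.imwrite('pics/t3.png',cv2.resize(f[110:280,330:520],None,fx=3,fy=3))
```

```text
(433, 158, np.int32(216), array([ 689.8, -299.7]), array([45.3, 40.3]), 85.3, array([17.1, 22.5, 31.5]))
(430, 177, np.int32(164), array([ 633.1, -289.1]), array([33. , 40.2]), 84.2, array([16.9, 21.8, 31.7]))
(431, 197, np.int32(213), array([ 575.5, -290.2]), array([45.2, 41.2]), 85.1, array([17.5, 22.4, 31.8]))
(430, 217, np.int32(222), array([ 515.9, -285.1]), array([40.8, 45. ]), 82.2, array([18. , 22.3, 32. ]))
(((606.8058471679688, -292.83837890625), (134.58746337890625, 251.54608154296875), 85.15744018554688), 371)
```

View pics/t3.png

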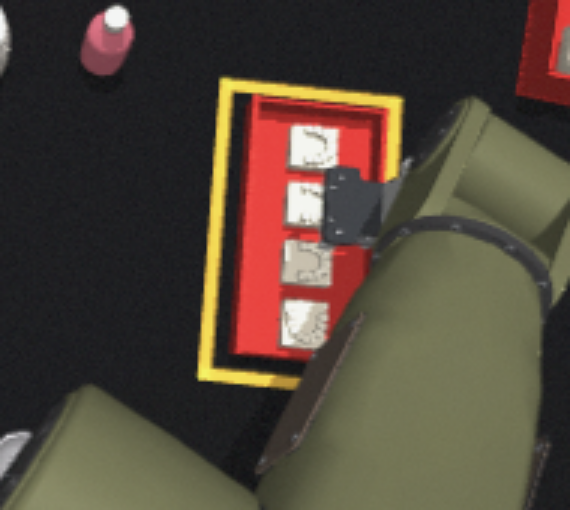

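The picture shows the pan inside the yellow tape with all four models standing, at (313,147), (305,203), (306,262) and (304,322). I release it and go to the trays.

>>> move_arm(
  moves=[
    [0,0,0,0],
    [0,0,0,0],
    [0,0,0,0],
    [0,0,0,0],
    [0,0,0,0],
    [0,0,-0.02,0],
    [0,0,-0.06,0],
    [0,0,-0.1,0],
    [0,0,-0.14,0],
    [0,0,-0.14,0],
    [0,0,-0.14,0],
  ],
  jaw=0.03,
)

```text
clock: 25.45
eef_pos: [600.9, -356.2, 153.0]
eef_rot: [3.141, -0.001, -0.088]
wrist_force: [0.4, -1.2, -1.6]
finger_gap: 30.3
finger_force: 0.0
```

Run:
```python
from h import *
plan((462,146.6,150,13),(462,146.6,60,13))
```

```text
[-0.1826, -0.4886, 0.0025] -0.315  len 522
[-0.1827, -0.4886, 0.0925] -0.315  len 530
```

>>> move_arm(
  moves=[
    [-0.016,-0.044,0,-0.03],
    [-0.033,-0.088,0,-0.06],
    [-0.049,-0.133,0,-0.09],
    [-0.066,-0.177,0,-0.12],
    [-0.083,-0.222,0,-0.15],
    [-0.1,-0.266,0,-0.18],
    [-0.116,-0.311,0,-0.21],
    [-0.133,-0.355,0,-0.24],
    [-0.15,-0.4,0,-0.27],
    [-0.166,-0.444,0,-0.3],
    [-0.183,-0.488,0,-0.31],
    [-0.183,-0.488,0,-0.31],
  ],
  jaw=0.05,
)

```text
clock: 26.65
eef_pos: [459.3, 150.0, 151.1]
eef_rot: [-3.141, 0.002, 0.227]
wrist_force: [1.0, -0.1, -0.2]
finger_gap: 49.9
finger_force: 0.0
```

>>> move_arm(
  moves=[
    [-0.08,0,0,0],
    [-0.08,0,0,0],
    [-0.08,0,0,0],
    [-0.08,0,0,0],
  ],
)

```text
clock: 27.05
eef_pos: [383.5, 128.2, 152.1]
eef_rot: [3.142, 0.0, 0.221]
wrist_force: [-0.0, 0.2, 0.7]
finger_gap: 50.0
finger_force: 0.0
```

Run:
```python
from h import *
for n in('wrist','top'):
    c=cam(n);P=cloud(c);f=c['frame'];hsv=cv2.cvtColor(f,cv2.COLOR_BGR2HSV).astype(int);Z=P[...,2]
    m=(hsv[...,1]<60)&(hsv[...,2]>70)&(Z>4)&(Z<25)&(P[...,1]>100)&(P[...,1]<330)&(P[...,0]<560)
    for b in blobs(P,f,m,100): print(b)
    if n=='wrist': cv2.imwrite('pics/w4.png',f)
print(panpose(P,f)); models('top')
plan((462,146.6,80,13),(462,146.6,2.5,13))
```

```text
(218, 117, np.int32(2383), array([430. , 251.6]), array([131. ,  58.9]), 27.6, array([ 5.7,  8.2, 15.3]))
(319, 116, np.int32(2045), array([451.2, 145.9]), array([130.,  58.]), 13.1, array([ 6.5,  8. , 15.3]))
(279, 230, np.int32(211), array([473. , 149.9]), array([82.1, 29.9]), 12.7, array([ 5.1,  8.7, 12. ]))
(240, 239, np.int32(229), array([446.8, 254.3]), array([94.7, 33.5]), 35.3, array([ 5.4,  8.6, 15.1]))
(((606.822509765625, -293.65631103515625), (134.28570556640625, 253.9358673095703), 84.961181640625), 553)
(433, 159, np.int32(221), array([ 689.7, -301.2]), array([46.7, 40.9]), 84.9, array([16.9, 22.3, 31.7]))
(433, 177, np.int32(224), array([ 632.7, -295.8]), array([46., 41.]), 83.0, array([16.8, 22.5, 31.8]))
(431, 197, np.int32(226), array([ 575.6, -291.6]), array([47.5, 41.8]), 84.9, array([17.5, 22.1, 32.2]))
(430, 217, np.int32(227), array([ 516.3, -286.2]), array([42.2, 46. ]), 85.3, array([17.4, 22.7, 32. ]))
[0.0801, -0.0006, 0.0721] -0.006  len 108
[0.0801, -0.0006, 0.1496] -0.006  len 170
```

View pics/w4.png

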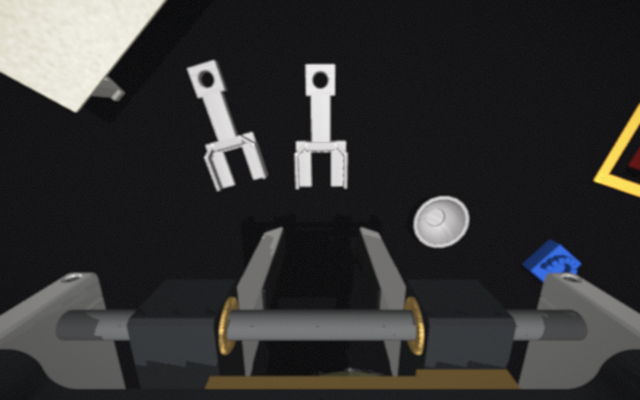

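The picture shows tray A with its eye at (320,79) and handle at (320,118), in line with the fingers, and tray B with its eye at (207,78). The dish at (441,221) is clear.

>>> move_arm(
  moves=[
    [0.04,0,0.02,0],
    [0.08,-0.001,0.05,-0.01],
    [0.08,-0.001,0.09,-0.01],
    [0.08,-0.001,0.125,-0.01],
    [0.08,-0.001,0.145,-0.01],
    [0.08,-0.001,0.15,-0.01],
    [0.08,-0.001,0.15,-0.01],
    [0.08,-0.001,0.15,-0.01],
  ],
)

```text
clock: 28.0
eef_pos: [461.8, 147.1, 2.7]
eef_rot: [-3.142, -0.0, 0.232]
wrist_force: [-0.1, -0.3, 0.2]
finger_gap: 50.0
finger_force: 0.0
```

>>> move_arm(
  moves=[
    [0,0,0,0],
    [0,0,0,0],
    [0,0,0,0],
    [0,0,0,0],
    [0,0,0,0],
    [0,0,0,0],
    [0,0,-0.03,0],
    [0,0,-0.06,0],
    [0,0,-0.1,0],
    [0,0,-0.1,0],
    [0,0,-0.1,0],
  ],
  jaw=0.01,
  squeeze=25,
)

```text
clock: 29.1
eef_pos: [461.4, 147.1, 102.7]
eef_rot: [-3.142, -0.001, 0.232]
wrist_force: [0.1, 0.5, -1.0]
finger_gap: 19.8
finger_force: 25.0
```

Run:
```python
from h import *
d=np.load('top0.npz');P=d['P'];f=d['f'];hsv=cv2.cvtColor(f,cv2.COLOR_BGR2HSV).astype(int);Z=P[...,2]
roi=np.zeros(Z.shape,bool);roi[120:260,120:262]=1
m=roi&(hsv[...,1]<45)&(hsv[...,2]>110)&(Z>38)&(Z<170)
n,l,s,_=cv2.connectedComponentsWithStats(m.astype(np.uint8));m=l==1+np.argmax(s[1:,4])
p=P[m];A=np.c_[p[:,:2],np.ones(len(p))]
for it in range(6):
    k=np.linalg.lstsq(A,p[:,2],rcond=None)[0];r=p[:,2]-A@k;q=abs(r)<8;p,A=p[q],A[q]
print('plane',k,np.degrees(np.arctan(np.hypot(*k[:2]))),np.degrees(np.arctan2(k[1],k[0])),r.std(),len(p))
N=np.array([-k[0],-k[1],1]);N/=np.linalg.norm(N);th=np.arctan2(k[1],k[0])
U=np.array([np.cos(th)*np.cos(np.radians(35)),np.sin(th)*np.cos(np.radians(35)),np.sin(np.radians(35))]);U-=N*(U@N);U/=np.linalg.norm(U);W=np.cross(N,U)
c0=p.mean(0);q=np.c_[(p-c0)@U,(p-c0)@W].astype(np.float32);r=cv2.minAreaRect(q);print(r)
bx=cv2.boxPoints(r);print(np.round([c0+a*U+b*W for a,b in bx],1))
print(N,U)
plan((474,357,210,55.7))
```

```text
plane [   0.39252524    0.5775627  -336.26488212] 34.92747503296901 55.799047466730464 2.324076795139171 7759
((-5.499931335449219, -2.062225341796875), (270.1368713378906, 200.4027557373047), 89.99481201171875)
[[636.5 226.1  44.1]
 [728.8 362.  158.9]
 [505.4 513.8 158.9]
 [413.  378.   44.2]]
[-0.32182258 -0.47353061  0.81987742] [0.46085074 0.67809703 0.57253909]
[0.0606, -0.2013, -0.1072] -0.74  len 236
```

The rack fit agrees with the given sizes: 270.1 × 200.4 mm, 34.9°, yaw 55.8°. I'll press the eye lightly on the free part of the board so the tray pitches in the jaws to match the slope, then thread it onto the peg.

Run:
```python
from h import *
plan((491,385,160,55.8),(491,385,125,55.8))
```

```text
[0.0835, -0.2247, -0.0572] -0.742  len 246
[0.0835, -0.2247, -0.0222] -0.742  len 241
```

>>> move_arm(
  moves=[
    [0.01,-0.025,-0.03,-0.1],
    [0.02,-0.05,-0.06,-0.2],
    [0.03,-0.08,-0.06,-0.3],
    [0.041,-0.11,-0.06,-0.4],
    [0.052,-0.14,-0.06,-0.5],
    [0.063,-0.17,-0.06,-0.6],
    [0.074,-0.2,-0.06,-0.7],
    [0.083,-0.224,-0.06,-0.74],
    [0.083,-0.224,-0.06,-0.74],
    [0.083,-0.224,-0.06,-0.74],
  ],
)

```text
clock: 30.1
eef_pos: [490.0, 383.8, 160.5]
eef_rot: [-3.141, 0.003, 0.972]
wrist_force: [-0.3, -0.3, -0.7]
finger_gap: 19.6
finger_force: 25.0
```

Run:
```python
from h import *
c=cam('wrist');f=c['frame'];P=cloud(c);cv2.imwrite('pics/w5.png',f);np.savez('w5.npz',P=P,f=f)
plan((491,385,120,55.8),(491,385,90,55.8))
hsv=cv2.cvtColor(f,cv2.COLOR_BGR2HSV).astype(int)
for b in blobs(P,f,(hsv[...,0]>95)&(hsv[...,0]<130)&(hsv[...,1]>110)&(hsv[...,2]>60)&(P[...,2]>120),15): print(b)
```

```text
[0.0018, -0.0002, 0.041] -0.003  len 41
[0.0019, -0.0002, 0.071] -0.003  len 71
(321, 133, np.int32(304), array([531.9, 444.2]), array([20.2,  6.4]), 56.4, array([136.8, 150.4, 157.4]))
(434, 132, np.int32(343), array([592.9, 402.6]), array([20.2,  6.6]), 58.1, array([137. , 149.5, 157.3]))
(547, 132, np.int32(461), array([654.6, 360.8]), array([19.7,  7.1]), 56.1, array([136.4, 148.2, 157.1]))
```

View pics/w5.png

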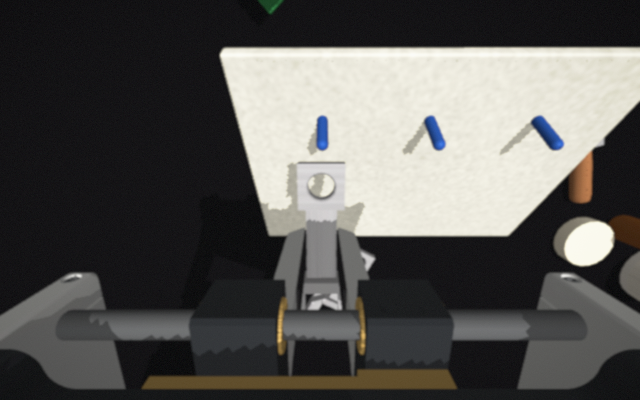

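The picture shows the tray held level with its eye at (321,185), in line with the left peg at (322,133). The other pegs are at (434,132) and (547,132). Now I press the eye onto the board.

>>> move_arm(
  moves=[
    [0.002,0,0.02,0],
    [0.002,0,0.036,0],
    [0.002,0,0.042,0],
    [0.002,0,0.046,0],
    [0.002,0,0.05,0],
    [0.002,0,0.054,0],
    [0.002,0,0.058,0],
    [0.002,0,0.062,0],
    [0.002,0,0.066,0],
    [0.002,0,0.07,0],
    [0.002,0,0.07,0],
  ],
  squeeze=15,
)

```text
clock: 31.25
eef_pos: [491.5, 385.7, 91.8]
eef_rot: [-3.141, 0.001, 0.972]
wrist_force: [0.2, -1.0, 0.2]
finger_gap: 19.7
finger_force: 15.0
```

>>> move_arm(
  moves=[
    [0,0,-0.03,0],
    [0,0,-0.06,0],
    [0,0,-0.08,0],
    [0,0,-0.08,0],
    [0,0,-0.08,0],
  ],
  squeeze=25,
)

```text
clock: 31.75
eef_pos: [491.5, 385.8, 171.7]
eef_rot: [-3.141, 0.001, 0.972]
wrist_force: [-0.6, 0.5, -0.7]
finger_gap: 19.9
finger_force: 25.0
```

```bash
cat >> h.py <<'E'
def eye():
    "held tray: plane and hole centre in the tool frame from the wrist camera"
    s=manip.read_state();c=cam('wrist');P=cloud(c);f=c['frame']
    M=R.from_euler('xyz',s['eef_rot']).as_matrix();Q=(P-np.array(s['eef_pos']))@M
    m=(Q[...,0]>16)&(Q[...,0]<62)&(abs(Q[...,1])<18)&(Q[...,2]<6)&(Q[...,2]>-60)
    n,l,st,_=cv2.connectedComponentsWithStats(m.astype(np.uint8));m=l==1+np.argmax(st[1:,4])
    q=Q[m];A=np.c_[q[:,:2],np.ones(len(q))]
    for i in range(6):
        k=np.linalg.lstsq(A,q[:,2],rcond=None)[0];r=abs(q[:,2]-A@k)<2;q,A=q[r],A[r]
    ph=np.arctan(-k[0]); e=q[:,0]*np.cos(ph)-q[:,2]*np.sin(ph)
    print('pitch deg',np.degrees(ph),'n',len(q),'x',np.percentile(q[:,0],[1,99]),'y',np.percentile(q[:,1],[1,99]))
    # hole: contours with a parent
    mm=np.zeros(m.shape,np.uint8);mm[m]=255
    cs,h=cv2.findContours(mm,cv2.RETR_CCOMP,cv2.CHAIN_APPROX_NONE)
    for ct,hh in zip(cs,h[0]):
        if hh[3]>=0 and len(ct)>15:
            v=Q[ct[:,0,1],ct[:,0,0]];v=v[~np.isnan(v[:,0])];print('hole tool xyz',np.median(v,0),(v.max(0)+v.min(0))/2,np.ptp(v,0))
    return f
E
python3 - <<'E'
from h import *
print(manip.read_state()['wrist_force']); f=eye();cv2.imwrite('pics/w6.png',f[80:330,180:480])
E
```

```text
[-0.57244247  0.46978936 -0.67324495]
pitch deg 23.928242174974088 n 1280 x [16.31673798 49.13987665] y [-14.99500421  14.4700566 ]
hole tool xyz [ 38.0648335   -0.24010008 -23.11935693] [ 36.658577    -0.21657852 -18.9790141 ] [12.26236759 15.33159645 17.60080327]
```

View pics/w6.png

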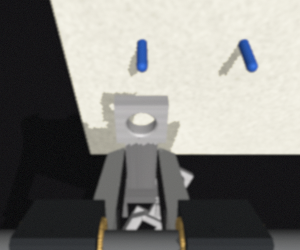

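The crop shows the tray pitched about 24° in the jaws, with its eye at (140,123) below the left peg at (142,55). Now I thread it.

>>> move_arm(
  moves=[
    [0.008,0,0.01,0],
    [0.015,0,0.019,0],
    [0.015,0,0.019,0],
    [0.018,0,0.023,0],
    [0.021,0,0.027,0],
    [0.024,0,0.031,0],
    [0.026,0,0.035,0],
    [0.026,0,0.035,0],
    [0.026,0,0.035,0],
  ],
)

```text
clock: 32.7
eef_pos: [506.4, 407.3, 137.4]
eef_rot: [-3.142, 0.0, 0.972]
wrist_force: [0.7, -0.0, -0.9]
finger_gap: 19.8
finger_force: 25.0
```

Run:
```python
from h import *
c=cam('wrist');cv2.imwrite('pics/w7.png',cv2.resize(c['frame'][90:250,230:420],None,fx=3,fy=3));c=cam('top');cv2.imwrite('pics/x.png',c['frame'])
```

```text
(no output)
```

View pics/w7.png

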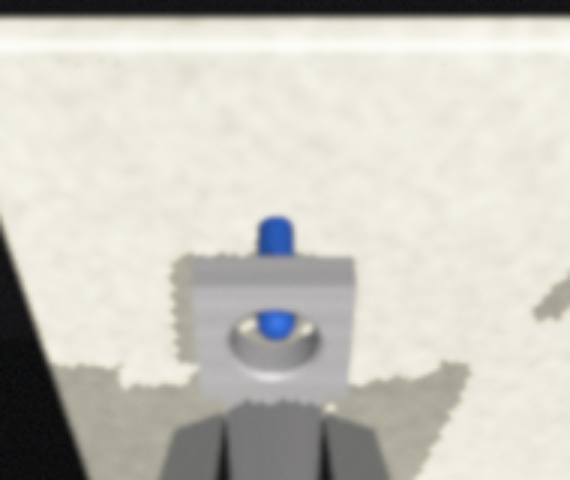

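The crop shows the peg tip inside the hole at (275,325), centred laterally. I push on down.

>>> move_arm(
  moves=[
    [0.002,0,0.003,0],
    [0.004,0,0.006,0],
    [0.006,0,0.009,0],
    [0.008,0,0.011,0],
    [0.009,0,0.013,0],
    [0.009,0,0.013,0],
    [0.009,0,0.013,0],
  ],
)

```text
clock: 33.5
eef_pos: [511.4, 414.8, 124.5]
eef_rot: [-3.142, 0.0, 0.972]
wrist_force: [0.3, 0.7, -0.4]
finger_gap: 19.4
finger_force: 25.0
```

>>> move_arm(
  moves=[
    [0,0,0,0],
    [0,0,0,0],
    [0,0,0,0],
    [0,0,0,0],
    [0,0,0,0],
  ],
  jaw=0.034,
)

```text
clock: 34.0
eef_pos: [511.5, 414.7, 124.5]
eef_rot: [3.142, -0.0, 0.972]
wrist_force: [0.1, 0.4, -0.1]
finger_gap: 34.3
finger_force: 0.0
```

>>> move_arm(
  moves=[
    [0,0,-0.02,0],
    [0,0,-0.05,0],
    [-0.03,0,-0.08,0],
    [-0.06,0,-0.08,0],
    [-0.06,0,-0.08,0],
    [-0.06,0,-0.08,0],
  ],
)

```text
clock: 34.6
eef_pos: [477.7, 365.2, 204.9]
eef_rot: [3.141, -0.001, 0.971]
wrist_force: [-0.5, -0.1, 0.0]
finger_gap: 34.2
finger_force: 0.0
```

Run:
```python
from h import *
c=cam('wrist');f=c['frame'];P=cloud(c);cv2.imwrite('pics/w8.png',f)
N=np.array([-.3218,-.4735,.8199]);U=np.array([.4609,.6781,.5725]);W=np.cross(N,U);S=np.array([532.9,447.4,136.8])
D=P-S;q=np.stack([D@U,D@W,D@N],-1)
m=(abs(q[...,1])<35)&(q[...,0]>-130)&(q[...,0]<30)&(q[...,2]>1)&(q[...,2]<16)
for lo in range(-130,30,10):
    k=m&(q[...,0]>=lo)&(q[...,0]<lo+10); print(lo,k.sum(),np.round(np.median(q[k][:,2]) if k.sum() else 0,1), np.round(np.percentile(q[k][:,1],[2,98]),1) if k.sum() else '')
```

```text
-130 0 0 
-120 38 9.4 [-28.7  28.5]
-110 50 9.2 [-28.9  28.7]
-100 50 9.1 [-28.9  28.7]
-90 49 9.4 [-29.2  29. ]
-80 299 9.2 [-28.1  27.7]
-70 373 4.9 [-17.2  17.1]
-60 155 2.7 [-9.4  8.9]
-50 185 2.6 [-10.1   9.5]
-40 194 2.7 [-9.9  9.2]
-30 207 2.6 [-9.6  9. ]
-20 302 2.7 [-14.6  14.4]
-10 192 2.7 [-14.9  14.1]
0 449 2.9 [-14.7  14.2]
10 103 2.6 [-15.  14.]
20 0 0
```

View pics/w8.png

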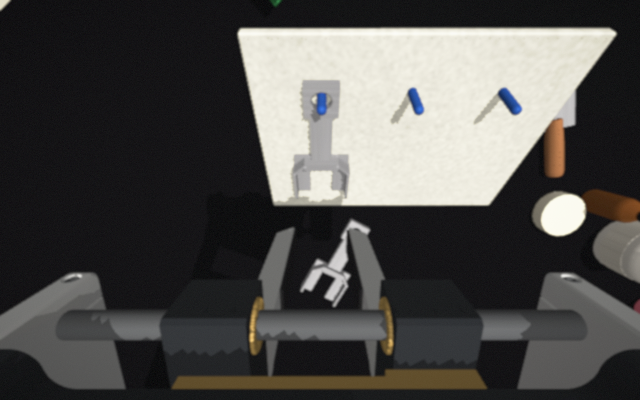

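The picture shows the first tray flat on the board with the left peg through its eye at (321,103). Tray B lies at (338,262). On to tray B.

Run:
```python
from h import *
plan((439.8,256.1,100,28.2),(439.8,256.1,2.5,28.2))
c=cam('top');P=cloud(c);f=c['frame'];hsv=cv2.cvtColor(f,cv2.COLOR_BGR2HSV).astype(int);Z=P[...,2]
for b in blobs(P,f,(hsv[...,1]<60)&(hsv[...,2]>70)&(Z>4)&(Z<25)&(P[...,1]>180)&(P[...,1]<330)&(P[...,0]<560),100): print(b)
```

```text
[-0.1118, 0.0303, 0.1044] 0.48  len 156
[-0.1119, 0.0303, 0.2019] 0.48  len 233
(243, 246, np.int32(368), array([427.5, 251. ]), array([130.2,  60.8]), 27.8, array([ 4.5,  8.3, 16.6]))
```

>>> move_arm(
  moves=[
    [-0.03,0.008,0.02,0.1],
    [-0.06,0.016,0.04,0.2],
    [-0.09,0.024,0.07,0.3],
    [-0.112,0.03,0.1,0.4],
    [-0.112,0.03,0.105,0.48],
    [-0.112,0.03,0.105,0.48],
    [-0.112,0.03,0.14,0.48],
    [-0.112,0.03,0.175,0.48],
    [-0.112,0.03,0.195,0.48],
    [-0.112,0.03,0.202,0.48],
    [-0.112,0.03,0.202,0.48],
    [-0.112,0.03,0.202,0.48],
  ],
  jaw=0.05,
)

```text
clock: 35.9
eef_pos: [440.0, 256.4, 3.6]
eef_rot: [3.142, -0.002, 0.493]
wrist_force: [-0.2, 0.4, -0.6]
finger_gap: 50.0
finger_force: 0.0
```

>>> move_arm(
  moves=[
    [0,0,0,0],
    [0,0,0,0],
    [0,0,0,0],
    [0,0,0,0],
    [0,0,0,0],
    [0,0,0,0],
    [-0.02,0,-0.03,0],
    [-0.03,0,-0.07,0],
    [-0.03,0,-0.11,0],
    [-0.03,0,-0.14,0],
    [-0.03,0,-0.16,0],
    [-0.03,0,-0.16,0],
  ],
  jaw=0.01,
  squeeze=25,
)

```text
clock: 37.1
eef_pos: [413.7, 242.1, 164.8]
eef_rot: [3.141, -0.005, 0.492]
wrist_force: [-0.1, 0.7, -0.8]
finger_gap: 20.2
finger_force: 25.0
```

Run:
```python
from h import *
plan((615,301.2,160,55.8),)
```

```text
[0.2053, 0.0429, 0.0057] -0.482  len 210
```

>>> move_arm(
  moves=[
    [0.034,0.007,0,-0.08],
    [0.068,0.014,0,-0.16],
    [0.102,0.021,0,-0.24],
    [0.136,0.028,0,-0.32],
    [0.17,0.036,0,-0.4],
    [0.205,0.043,0,-0.48],
    [0.205,0.043,0,-0.48],
    [0.205,0.043,0,-0.48],
    [0.205,0.043,0,-0.48],
  ],
)

```text
clock: 38.0
eef_pos: [613.0, 300.3, 161.6]
eef_rot: [-3.141, 0.001, 0.971]
wrist_force: [0.2, -1.4, 0.1]
finger_gap: 19.5
finger_force: 25.0
```

Run:
```python
from h import *
eye();plan((615.3,301.4,120,55.8),(615.3,301.4,91,55.8))
```

```text
pitch deg 0.021694202540878598 n 2094 x [16.60464705 55.03110887] y [-14.97485069  14.35711528]
hole tool xyz [41.40571419 -0.29374874 -3.4776915 ] [40.26530174 -0.30992479 -0.37032348] [17.76932379 17.07055412 11.01071293]
[0.0021, 0.0013, 0.0423] -0.002  len 42
[0.0021, 0.0013, 0.0713] -0.002  len 71
```

>>> move_arm(
  moves=[
    [0.002,0.001,0.02,0],
    [0.002,0.001,0.036,0],
    [0.002,0.001,0.042,0],
    [0.002,0.001,0.046,0],
    [0.002,0.001,0.05,0],
    [0.002,0.001,0.054,0],
    [0.002,0.001,0.058,0],
    [0.002,0.001,0.062,0],
    [0.002,0.001,0.066,0],
    [0.002,0.001,0.07,0],
    [0.002,0.001,0.07,0],
  ],
  squeeze=15,
)

```text
clock: 39.15
eef_pos: [615.5, 301.5, 91.7]
eef_rot: [-3.141, 0.001, 0.972]
wrist_force: [-1.0, -1.0, 0.8]
finger_gap: 19.6
finger_force: 15.0
```

>>> move_arm(
  moves=[
    [0,0,-0.03,0],
    [0,0,-0.06,0],
    [0,0,-0.08,0],
    [0,0,-0.08,0],
    [0,0,-0.08,0],
  ],
  squeeze=25,
)

```text
clock: 39.65
eef_pos: [615.6, 301.5, 171.5]
eef_rot: [-3.141, 0.001, 0.972]
wrist_force: [-0.1, 0.4, -0.7]
finger_gap: 19.4
finger_force: 25.0
```

Run:
```python
from h import *
eye();plan((615.5,301.5,171.7,55.8))
```

```text
pitch deg 24.42415764113809 n 1301 x [16.39596549 48.83434389] y [-15.08785851  14.47167979]
hole tool xyz [ 38.34738296  -0.29601898 -23.63355691] [ 36.3869548   -0.29814666 -18.88253735] [12.91437188 15.24572768 17.93209704]
[0.0002, 0.0001, -0.001] -0.002  len 1
```

The grip geometry is the same as for the first tray, so I use the same insertion.

>>> move_arm(
  moves=[
    [0.008,0,0.01,0],
    [0.015,0,0.019,0],
    [0.015,0,0.019,0],
    [0.018,0,0.023,0],
    [0.021,0,0.027,0],
    [0.024,0,0.031,0],
    [0.026,0,0.035,0],
    [0.026,0,0.035,0],
    [0.026,0,0.035,0],
  ],
)

```text
clock: 40.6
eef_pos: [630.4, 323.1, 137.5]
eef_rot: [3.142, 0.0, 0.972]
wrist_force: [0.2, -0.4, -0.8]
finger_gap: 19.4
finger_force: 25.0
```

Run:
```python
from h import *
c=cam('wrist');cv2.imwrite('pics/w9.png',cv2.resize(c['frame'][90:250,230:420],None,fx=2,fy=2))
```

```text
(no output)
```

View pics/w9.png

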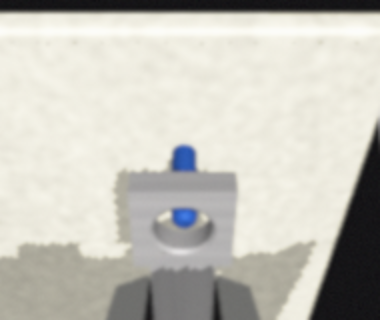

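The peg tip is in the hole at (184,217), as before.

>>> move_arm(
  moves=[
    [0.002,0,0.003,0],
    [0.004,0,0.006,0],
    [0.006,0,0.009,0],
    [0.008,0,0.011,0],
    [0.009,0,0.013,0],
    [0.009,0,0.013,0],
    [0.009,0,0.013,0],
  ],
)

```text
clock: 41.35
eef_pos: [635.5, 330.5, 124.4]
eef_rot: [-3.142, 0.0, 0.972]
wrist_force: [0.7, 0.2, -0.1]
finger_gap: 19.6
finger_force: 25.0
```

>>> move_arm(
  moves=[
    [0,0,0,0],
    [0,0,0,0],
    [0,0,0,0],
    [0,0,0,0],
    [0,0,0,0],
  ],
  jaw=0.034,
)

```text
clock: 41.85
eef_pos: [635.5, 330.5, 124.5]
eef_rot: [3.142, -0.0, 0.972]
wrist_force: [-0.1, -0.1, 0.1]
finger_gap: 33.7
finger_force: 0.0
```

>>> move_arm(
  moves=[
    [0,0,-0.02,0],
    [0,0,-0.05,0],
    [-0.03,0,-0.08,0],
    [-0.07,0,-0.08,0],
    [-0.11,0,-0.08,0],
    [-0.15,0,-0.08,0],
    [-0.19,0,-0.08,0],
    [-0.19,0,-0.08,0],
    [-0.19,0,-0.08,0],
  ],
)

```text
clock: 42.75
eef_pos: [528.6, 173.4, 205.2]
eef_rot: [3.141, -0.001, 0.971]
wrist_force: [0.1, 0.2, -0.5]
finger_gap: 34.0
finger_force: 0.0
```

Run:
```python
from h import *
c=cam('top');f=c['frame'];P=cloud(c);cv2.imwrite('pics/end.png',f);print(panpose(P,f));models('top')
c=cam('wrist');P=cloud(c)
N=np.array([-.3218,-.4735,.8199]);U=np.array([.4609,.6781,.5725]);W=np.cross(N,U)
for S in ([532.9,447.4,136.8],[657.0,363.1,136.8]):
    D=P-np.array(S);q=np.stack([D@U,D@W,D@N],-1)
    m=(abs(q[...,1])<32)&(q[...,0]>-125)&(q[...,0]<25)&(q[...,2]>1)&(q[...,2]<16)
    print([(lo,int((k:=m&(q[...,0]>=lo)&(q[...,0]<lo+10)).sum()),round(float(np.median(q[k][:,2])),1) if k.any() else 0) for lo in range(-120,30,20)], np.percentile(q[m][:,0],[1,99]))
```

```text
(((606.6103515625, -293.96295166015625), (135.24012756347656, 253.73406982421875), 85.17163848876953), 568)
(433, 159, np.int32(222), array([ 689.6, -300.4]), array([46.5, 40.9]), 84.4, array([17.5, 22.7, 32.6]))
(430, 217, np.int32(229), array([ 516.4, -286. ]), array([41.8, 45.9]), 83.9, array([17.6, 22.6, 32. ]))
[(-120, 146, 8.0), (-100, 176, 8.4), (-80, 513, 9.4), (-60, 66, 3.0), (-40, 0, 0), (-20, 0, 0), (0, 0, 0), (20, 0, 0)] [-118.41619312  -58.66781752]
[(-120, 71, 9.6), (-100, 89, 9.8), (-80, 472, 9.8), (-60, 53, 3.0), (-40, 0, 0), (-20, 0, 0), (0, 0, 0), (20, 0, 0)] [-117.73472069  -58.7757526 ]
```

View pics/end.png

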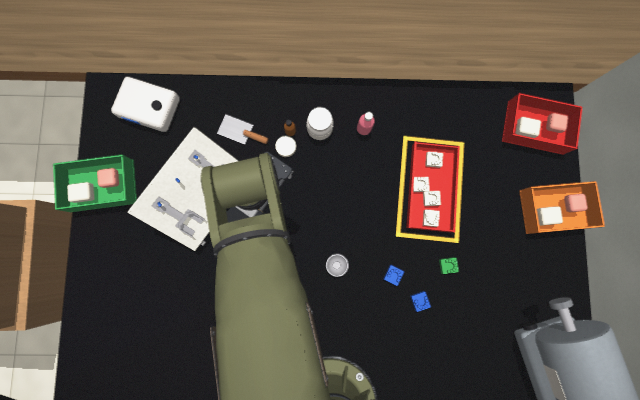

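The top view shows both trays hanging, at (175,212) and (200,160). One model has been knocked and now sits at (421,184) beside its neighbour at (432,199). I check whether it still stands.

Run:
```python
from h import *
c=cam('top');f=c['frame'];P=cloud(c);hsv=cv2.cvtColor(f,cv2.COLOR_BGR2HSV).astype(int);Z=P[...,2]
t=np.radians(-5);ux=np.array([np.cos(t),np.sin(t)]);uy=np.array([-ux[1],ux[0]])
d=P[...,:2]-np.array([606.7,-293.5]);X=d@ux;Y=d@uy
m=(hsv[...,1]<70)&(hsv[...,2]>100)&(Z>10)&(Z<45)&(abs(X)<118)&(abs(Y)<62)
e=cv2.erode(m.astype(np.uint8),np.ones((3,3)))
n,l,s,_=cv2.connectedComponentsWithStats(e,connectivity=4)
for i in range(1,n):
    k=l==i
    if s[i,4]<25: continue
    b=k&(Z<25);A=np.c_[X[b],Y[b],np.ones(b.sum())];z=Z[b];g=np.linalg.lstsq(A,z,rcond=None)[0]
    r=cv2.minAreaRect(np.c_[X[k],Y[k]].astype(np.float32));print(s[i,4],np.round(r[0],1),np.round(r[1],1),round(r[2]),'slope',np.round(g,2),'z',np.round(np.percentile(Z[k],[2,25,50,98]),1))
cv2.imwrite('pics/z.png',cv2.resize(f[130:250,390:475],None,fx=5,fy=5,interpolation=cv2.INTER_CUBIC))
```

```text
164 [82.7  1.4] [39.5 37.6] 87 slope [-1.000e-02 -0.000e+00  2.219e+01] z [17.6 20.6 22.6 33.5]
342 [-14.2  17. ] [96.  51.1] 42 slope [-1.000e-02  1.000e-02  2.101e+01] z [17.9 21.2 23.3 33.6]
161 [-91.3   0.6] [39.6 36.4] 0 slope [-1.000e-02  3.000e-02  2.042e+01] z [17.5 20.9 22.8 34.3]
```

View pics/z.png

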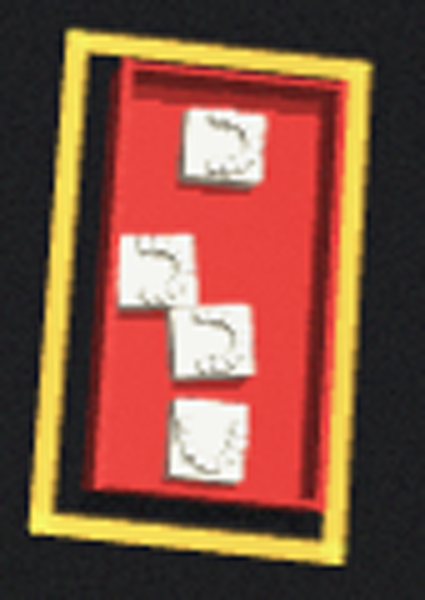

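The crop shows all four models standing flat on the pan floor (top slopes about 1°). The knocked one is at about y = +36 mm, inside the ±55 mm limit. The pan is centred in the tape and both trays are seated, so I hand in.

```bash
python3 -c "
from cell import manip
print(manip.sign_off())"
```

```text
the job is handed in; nothing more can be done
None
```

The job is handed in, with no verdict returned: my last images showed all four models standing in the pan, the pan about 1 mm off the frame's centre, and both trays hanging on the two outer pegs, flat on the board; one model was knocked about 35 mm sideways late in the run but still stands within the limits.

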